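# Set the vacuum for the chuck and lock the bleed valve

## Task

Set the holding vacuum for the bowl on the lathe: turn the black bleed-valve knob until the gauge's black needle stands on its red set hand, then turn the brass lock ring under the knob clockwise until it is tight, firm but not forced (about 0.5 newton-metre), so that the setting stays. Let go, and leave the red vent lever, the gauge and everything else on the bench as they are.

Things in the scene. Friction and masses are not known exactly. Their poses are not given: they have to be found in the camera images.
- console: Vacuum control console standing fixed on the bench: grey-blue box with a flat horizontal aluminium panel, 300 x 360 mm, panel top 75 mm above the bench. Origin: centre of its underside; z up, x towards the back of the bench at yaw 0. In its frame the bleed valve's vertical axis stands at x -55, y -85 mm, the gauge's centre at x 28, y 85 mm, the vent valve at x 98, y -115 mm.
- knob_grip (a point): Point to grip the bleed-valve knob: on its vertical axis, 56 mm above the panel. The knob is black, fluted, round, 36 mm across, from 38 to 66 mm above the panel, a white line on its top; it turns on the spot with a drag of about 0.1 N m and stays where it is left. Clockwise seen from above closes the bleed and raises the vacuum: the needle then turns clockwise, 1.5 rad for each rad of the knob. Range half a turn.
- ring_center (a point): Centre of the brass lock ring, on the same axis right below the knob, 25 mm above the panel: knurled, round, 52 mm across, 16 mm tall. It stands 8 mm proud of the knob all round, so fingers can pass the knob and grip it. This point does not turn with the ring. Clockwise from above tightens. Tightening sinks it by only some tenths of a millimetre, so that tightness is felt, not seen.
- ring_seat (a point): Foot of the valve's axis on the panel, under the ring (boss 37 mm across). The ring starts 0.3 to 2.4 rad short of its spring-washer seat, runs with a drag of about 0.1 N m and stays where it is left. On the seat the torque starts at 0.25 N m and rises by 2 N m per rad: tight from 0.4 N m, right at about 0.5, damaged at 1.1. A hand that has stopped turning feels 0.1 to 0.4 N m less.
- needle_tip (a point): Tip of the gauge's black needle, 40 mm from the gauge's centre; the point's x axis points along the needle, outwards.
- set_tip (a point): Point on the line of the gauge's red set hand, 40 mm from the gauge's centre (the hand itself is 28 mm long with a red disc at its end); x axis along the hand, outwards. It is the wanted setting and lies under the glass.
- needle (a joint): Gauge reading: angle of the needle in rad, clockwise from the zero mark (front left), 0 to 4.71.
- set_hand (a joint): Wanted reading: angle of the red set hand in rad on the same scale.
- gauge: Round gauge let into the panel, white dial facing up, 108 mm across, glass 14 mm above the panel. Origin: centre of its underside at panel height.
- vent (a joint): Red quarter-turn vent lever on the panel's back right, 62 mm long, about 30 mm above the panel; angle in rad, 0 at the start. Not to be turned.
- wax_tin: Green round tin with a pale metal lid, 64 mm across, 28 mm tall, standing on the panel in front of the gauge. Origin: centre of its underside.
- pencil: Flat green carpenter's pencil, 170 mm long (its y axis), 12 x 8 mm, lying along the panel's back edge. Origin: centre of its underside.
- bowl: Turned wooden bowl, 170 mm across, 62 mm tall, on the bench right of the console. Origin: centre of its underside.
- chuck: Four-jaw lathe chuck, dark steel, 100 mm across, 77 mm tall, on the bench at the left. Origin: centre of its underside.
- chuck_key: T-handled steel chuck key, 100 mm long, lying on the bench in front of the console. Origin: underside of its middle.
- gouge: Bowl gouge, wooden handle 300 mm and steel blade, 520 mm in all, lying on the bench at the right. Origin: underside, 40 mm behind the ferrule.
- calipers: Steel outside calipers lying on the bench at the left, 150 mm long. Origin: underside of the hinge.
- sanding_pad: Yellow round sanding pad, 76 mm across, 24 mm tall, on the bench at the left. Origin: centre of its underside.

How it is judged:
By the outcome, as a careful person would: the job done as asked, in the order asked, and still so for the second after the job is handed in, with the robot touching nothing.
It also fails if it takes over 67 s, if anything falls off the work surface, if the arm or the gripper's body presses on something with over 40 N, if the wrist force passes 120 N, or if a joint passes its speed limit or range.

## Robot

A 7-joint arm with a two-finger parallel gripper is mounted at the origin on the work surface. World frame = base frame: x ahead of the robot, y to its left, z up, the work surface at z = 0. Lengths are in m, angles in rad, forces in N, time in s.
With the tool pointing down it reaches from about 0.4 to 0.9 m from the base axis. Payload 5.5 kg.
Tool frame: the origin (TCP) lies on the front face of the gripper's body, between the roots of the fingers; the fingertips stand 66 mm ahead of it and the grasp point (between the pads) lies 47 mm ahead of it; z points along the fingers, y is the direction in which the jaws open and shut (so a half turn about z gives the same grasp; the last joint's range is limited). The gripper opens to 92 mm and grips with 3 to 60 N. Pads are 19 mm wide; open, the fingers measure 130 mm over their backs; the gripper's body (75 mm by 190 mm) begins 47 mm behind the grasp point.
Start: joints at [1.475, 0.501, -0.427, 1.55, 0.221, 1.138, -0.21], TCP at [0.228, -0.609, 0.292] pointing down, gripper open.
Joint ranges: [-2.88, 2.88], [-0.31, 2.03], [-1.54, 1.56], [0.2, 2.42], [-1.41, 4.55], [0.19, 2.02], [-2.57, 2.57]. Speed limits (rad/s): [2.57, 2.57, 3.14, 3.14, 3.14, 3.14, 3.14].

## Interface

Orientations are given as a rotation vector (axis times angle).
In Python, from station import robot gives the robot as it stands.
- The arm moves only by the shell command python3 -m crank 'ROWS' [FORCE]. ROWS is JSON, a list of rows, each a list of 3 entries, a list of its own where there are three numbers: the shift along the tool's x, y, z in units of 50 mm (1.0 is 50 mm), then the turn, a rotation vector about the tool's x, y, z in units of 8 degrees (1.0 is 8 degrees), then the closure, from 0 (fully open) to 1 (shut). In form: [[[dx, dy, dz], [ax, ay, az], hand], ...]. A call has exactly 8 rows; each row shifts and turns the commanded pose from where the row before left it, along the tool's axes as they then stand; what a row does not reach is not made up. A row lasts 1/10 s, in which the tool goes at most 50 mm and 8.59 degrees, less where a joint would pass 70% of its speed; a pose out of reach is approached as far as the arm can. A call is refused whole if a number of a shift passes 1 or a number of a turn 1, either way. A call with a gripper value outside its range is refused whole. The fingers move at their own pace and stop on an object; FORCE is the grip in N (left out, the last holds). Time passes only in rows, so rows that do not move let the fingers close, or fill a call up. It gives the time, the measured TCP pose, the force and the opening at its end, in the units of the state.
- robot.sense(): the state, without advancing time (a new reading comes with each control period).
- robot.capture(name): name is "scene" or "top" or "wrist"; returns a dict with "pixels" (384x512x3 uint8, red, green, blue), "z_map" (384x512 float32, m along the optical axis (not along the pixel's ray), 0 where there is no reading), "K" (3x3 intrinsics, pixels), "dist" ([k1, k2, p1, p2, k3] as OpenCV has them; the pictures are not rectified), "rvec" (rotation vector, rad) and "tvec" (3), from world to camera coordinates, as OpenCV has them; the wrist camera has in their place "tool_from_camera" (4x4, takes a point from camera to tool coordinates, whose origin is the TCP and whose axes are the flange's). Camera axes: x right, y down, z forward; pixel columns grow to the right and rows downward; lengths in m; the calibration is good to about 2 mm. A picture is of the moment at which its call begins: read the wrist's pose just before it.
- robot.sign_off(): hands the job in, once; it reports no verdict.
The state is a dict: "time_s": time; "joints": joint angles; "qvel": joint speeds; "effort": joint torques, N m; "tcp_pos": TCP position; "orientation": TCP orientation; "ft_force": force on the tool from outside, world axes, zero at the start; "moment": the same for the moment, N m; "grip_width": finger opening in m.
Only numpy, scipy, OpenCV 4.12 (cv2) and the standard library are available. Lean on these libraries where they do the work, as an engineer would, in place of code of your own. Each camera call takes 0.05 s, during which the arm holds its last target.

## Working session

There is one attempt and no reset: what is moved stays moved. The work goes in short steps, Python scripts to look and compute and a shell command to move; the robot and the scene stay as the last step left them, time stands still between calls to the robot, and variables do not carry over. Pictures are saved under pics/ and viewed, and the job is handed in when it is done.

```bash
ls; mkdir -p pics; cat > h.py <<'E'
import numpy as np, cv2
from station import robot
def snap(name,fn):
    s=robot.sense(); c=robot.capture(name); cv2.imwrite('pics/'+fn,c['pixels'][:,:,::-1]); np.savez('pics/'+fn+'.npz',s_pos=s['tcp_pos'],s_ori=s['orientation'],**c); return s,c
def world(c,s,u,v,z=None):
    p=cv2.undistortPoints(np.array([[[u,v]]],float),c['K'],c['dist'])[0,0]
    if 'rvec' in c:
        R=cv2.Rodrigues(np.array(c['rvec'],float))[0];o=-R.T@np.array(c['tvec']).ravel();d=R.T@np.array([p[0],p[1],1])
    else:
        T=np.array(c['tool_from_camera']);Rt=cv2.Rodrigues(np.array(s['orientation'],float))[0]
        o=Rt@T[:3,3]+np.array(s['tcp_pos']);d=Rt@T[:3,:3]@np.array([p[0],p[1],1])
    if z is None: return o+d*c['z_map'][int(v),int(u)]
    return o+d*(z-o[2])/d[2]
E
python3 - <<'E'
from h import *
for n in ['top','scene','wrist']:
    s,c=snap(n,n+'0.png')
print(s)
E
```

```text
pics
{'time_s': 0.1, 'joints': array([ 1.47521755,  0.50179977, -0.42678972,  1.5513332 ,  0.22076641,
        1.13829705, -0.21026081]), 'qvel': array([ 0.00028875, -0.00338931, -0.00079255, -0.00152246,  0.00046801,
       -0.0003798 , -0.00010091]), 'effort': array([-1.07354927e-02, -5.67877722e+01, -5.83842516e+00, -2.79910433e+01,
       -6.90021180e-02,  2.41063884e-02,  3.38706445e-05]), 'tcp_pos': array([ 0.22801303, -0.60814494,  0.29125684]), 'orientation': array([-3.08941277e+00, -5.60318674e-01,  3.52366142e-04]), 'ft_force': array([-0.50515698, -0.33030128,  0.07301301]), 'moment': array([ 0.01699557, -0.05432798, -0.00259614]), 'grip_width': 0.09155723975289386}
```

View pics/top0.png

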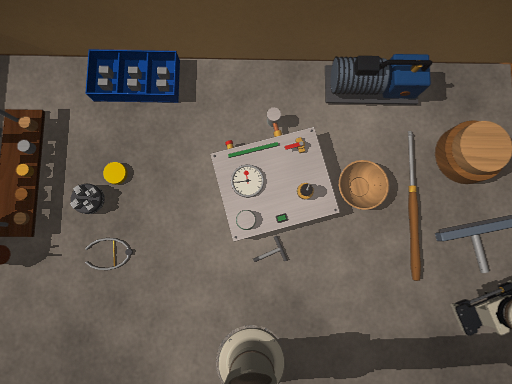

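View pics/scene0.png

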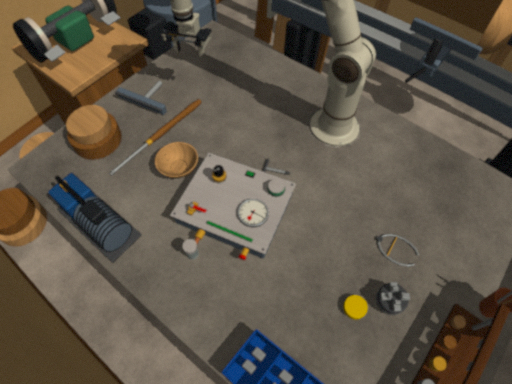

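View pics/wrist0.png

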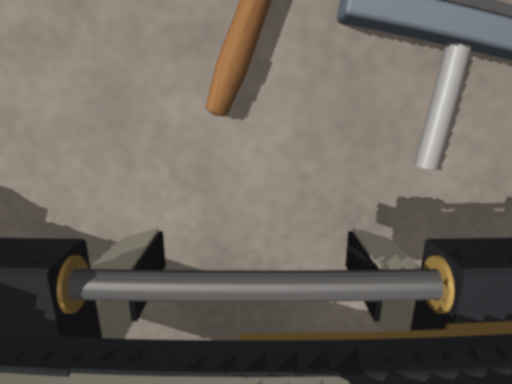

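The top view shows the console, with panel corners near (212,153), (314,128), (339,208) and (235,240). The knob is at (307,190) and the gauge at (248,181). The scene view agrees.

```bash
python3 - <<'E'
from h import *
c=dict(np.load('pics/top0.png.npz'))
s=None
# panel mask by height
H,W=c['z_map'].shape
uu,vv=np.meshgrid(np.arange(W),np.arange(H))
pts=cv2.undistortPoints(np.stack([uu,vv],-1).reshape(-1,1,2).astype(float),c['K'],c['dist']).reshape(H,W,2)
R=cv2.Rodrigues(c['rvec'].astype(float))[0]
P=np.dstack([pts,np.ones((H,W))])*c['z_map'][...,None]
Wd=(P-c['tvec'].ravel())@R
m=(abs(Wd[...,2]-0.075)<0.006)
n,l,st,_=cv2.connectedComponentsWithStats(m.astype(np.uint8))
k=l[225,265]; print(k,st[k])
q=Wd[l==k]
r=cv2.minAreaRect((q[:,:2]*1000).astype(np.float32)); print(r, q[:,2].mean())
b=cv2.boxPoints(r);print(b)
# knob
kk=(Wd[...,2]>0.130)&(uu>295)&(uu<318)&(vv>178)&(vv<202)
print('knob',Wd[kk].mean(0),Wd[kk].max(0),Wd[kk].min(0),kk.sum())
for u,v in [(307,189),(248,181),(246,219)]: print(Wd[v,u])
im=c['pixels'][120:250,205:345,::-1]
cv2.imwrite('pics/top0z.png',cv2.resize(im,None,fx=5,fy=4.6,interpolation=cv2.INTER_CUBIC)[:600])
cy=np.array(r[0])/1000
for yaw in np.deg2rad(np.array([r[2],r[2]-90,r[2]+90])):
    Rz=np.array([[np.cos(yaw),-np.sin(yaw)],[np.sin(yaw),np.cos(yaw)]])
    print(yaw,'valve',cy+Rz@[-.055,-.085],'gauge',cy+Rz@[.028,.085])
E
```

```text
71 [ 210  127  130  115 7951]
((579.5753784179688, -70.76223754882812), (300.5124816894531, 360.0895690917969), 15.671506881713867) 0.0740815095038311
[[ 386.27075    62.002132]
 [ 483.5387   -284.70154 ]
 [ 772.88     -203.52661 ]
 [ 675.61206   143.17706 ]]
knob [ 0.54555269 -0.16357121  0.16069691] [0.56521935 0.01092757 1.28814813] [ 0.38600029 -0.18468301  0.13101114] 111
[ 0.54885243 -0.16846902  0.14052157]
[0.58072081 0.01515864 0.08645201]
[0.45668972 0.0201301  0.09768943]
0.2735193938348565 valve [ 0.54958028 -0.16745916] gauge [0.58357417 0.0186414 ]
-1.29727693296004 valve [ 0.48287846 -0.04076714] gauge [ 0.66897901 -0.07476103]
1.8443157206297531 valve [ 0.6762723  -0.10075734] gauge [ 0.49017175 -0.06676345]
```

View pics/top0z.png

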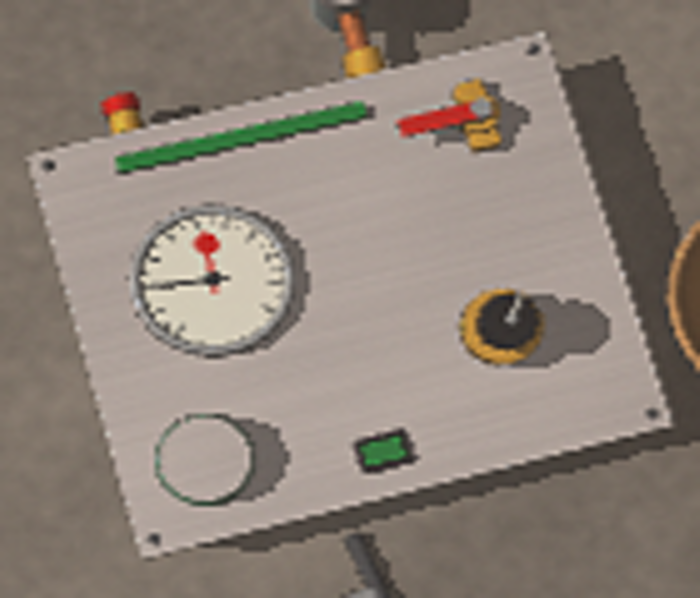

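The console fit matches the given sizes: 300.5 x 360 mm, yaw 0.2735, panel z 0.074. That puts the valve at (0.549, -0.168). The set hand lies about 80° clockwise of the needle.

```bash
python3 - <<'E'
from h import *
np.set_printoptions(precision=3,suppress=True)
c=np.load('pics/wrist0.png.npz');s=robot.sense()
print(c['tool_from_camera'],c['K'],c['dist'])
R=cv2.Rodrigues(s['orientation'])[0];print(R)
d=np.array([0.549,-0.168,0.292])-s['tcp_pos'];print(R.T@d/0.05)
E
```

```text
[[-0.    -0.961 -0.278  0.074]
 [ 1.    -0.    -0.    -0.001]
 [-0.    -0.278  0.961 -0.092]
 [ 0.     0.     0.     1.   ]] [[344.114   0.    255.081]
 [  0.    344.114 192.61 ]
 [  0.      0.      1.   ]] [-0.073  0.     0.     0.     0.   ]
[[ 0.936  0.351 -0.   ]
 [ 0.351 -0.936  0.001]
 [ 0.    -0.002 -1.   ]]
[ 9.101 -5.989 -0.002]
```

```bash
python3 -m crank '[[[0.57,-0.37,0],[0,0,0],0],[[0.57,-0.37,0],[0,0,0],0],[[0.57,-0.37,0],[0,0,0],0],[[0.57,-0.37,0],[0,0,0],0],[[0.57,-0.37,0],[0,0,0],0],[[0.57,-0.37,0],[0,0,0],0],[[0.57,-0.37,0],[0,0,0],0],[[0.57,-0.37,0],[0,0,0],0]]' 30
python3 -m crank '[[[0.57,-0.37,0],[0,0,0],0],[[0.57,-0.37,0],[0,0,0],0],[[0.57,-0.37,0],[0,0,0],0],[[0.57,-0.37,0],[0,0,0],0],[[0.57,-0.37,0],[0,0,0],0],[[0.57,-0.37,0],[0,0,0],0],[[0.57,-0.37,0],[0,0,0],0],[[0.57,-0.37,0],[0,0,0],0]]' 
python3 -m crank '[[[0,0,0],[0,0,-0.9],0],[[0,0,0],[0,0,-0.9],0],[[0,0,0],[0,0,-0.9],0],[[0,0,0],[0,0,-0.9],0],[[0,0,0],[0,0,-0.9],0],[[0,0,0],[0,0,-0.9],0],[[0,0,0],[0,0,-0.9],0],[[0,0,0],[0,0,-1],0]]' 
python3 - <<'E'
from h import *
np.set_printoptions(precision=3,suppress=True)
s=robot.sense();R=cv2.Rodrigues(s['orientation'])[0];print(R,s['joints'],s['ft_force'],s['moment'])
print(R.T@(np.array([0.549,-0.168,0.292])-s['tcp_pos'])/0.05, R.T@(np.array([0.5836,0.0186,0.2])-s['tcp_pos'])/.05)
E
```

```text
time_s: 0.95
tcp_pos: [0.3903, -0.3887, 0.2921]
orientation: [-3.091, -0.56, 0.0]
ft_force: [0.4, -0.1, 0.8]
grip_width: 0.0917
time_s: 1.75
tcp_pos: [0.5518, -0.1702, 0.292]
orientation: [-3.091, -0.56, 0.001]
ft_force: [0.1, -0.0, 0.3]
grip_width: 0.092
time_s: 2.55
tcp_pos: [0.551, -0.1714, 0.292]
orientation: [-2.419, -2.004, 0.001]
ft_force: [-0.3, 0.8, -0.4]
grip_width: 0.0919
[[ 0.186  0.982 -0.001]
 [ 0.982 -0.186  0.   ]
 [-0.    -0.001 -1.   ]] [ 0.896  0.463 -0.84   1.729  0.378  1.121 -0.247] [-0.256  0.838 -0.392] [-0.065 -0.071  0.004]
[ 0.058 -0.053 -0.001] [ 3.854 -0.067  1.839]
```

```bash
python3 -m crank '[[[0.4,0,0],[0,0,0],0],[[0.4,0,0],[0,0,0],0],[[0.4,0,0],[0,0,0],0],[[0.4,0,0.25],[0,0,0],0],[[0.4,0,0.4],[0,0,0],0],[[0.37,0,0.4],[0,0,0],0],[[0,0,0.4],[0,0,0],0],[[0,0,0],[0,0,0],0]]' 
python3 - <<'E'
from h import *
s,c=snap('wrist','w1.png')
print(s['tcp_pos'],s['orientation'])
from h import world
E
```

```text
time_s: 3.35
tcp_pos: [0.572, -0.0544, 0.217]
orientation: [-2.42, -1.997, 0.006]
ft_force: [0.1, 0.1, 0.3]
grip_width: 0.0918
[ 0.57203349 -0.05443734  0.21697217] [-2.42014755 -1.99681128  0.00582282]
```

View pics/w1.png

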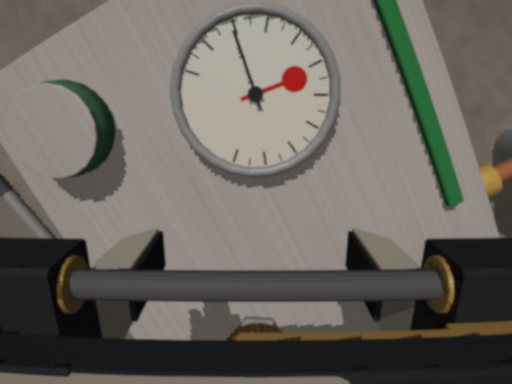

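The wrist view shows the hub at about (256,94), the needle tip at (235,28) and the set disc at (294,78). Next I measure both angles.

```bash
cat > ga.py <<'E'
import sys
from h import *
def ang(fn,guess):
    c=dict(np.load('pics/'+fn+'.npz'));s={'tcp_pos':c['s_pos'],'orientation':c['s_ori']}
    im=c['pixels'].astype(int)
    r,g,b=im[...,0],im[...,1],im[...,2]
    vv,uu=np.indices(r.shape)
    rad=np.hypot(uu-guess[0],vv-guess[1])
    f=lambda m:np.array([world(c,s,u,v,0.082)[:2] for v,u in np.argwhere(m)])
    red=f((r>140)&(g<90)&(b<90)&(rad<55))
    hub=f((r<60)&(rad<8)).mean(0)
    bl=(r<110)&(r-b<40)&(abs(r-g)<25)&(rad<71)
    dk=f(bl)
    # needle: dark pixels 15..45mm of hub, dominating direction
    d=dk-hub; rr=np.hypot(*d.T); 
    # weights: 12-30 mm belongs to needle only (ticks further out)
    sel=(rr>.010)&(rr<.036)
    a=np.arctan2(d[sel,1],d[sel,0]); 
    h,_=np.histogram(a,72,(-np.pi,np.pi)); k=h.argmax(); a0=-np.pi+(k+.5)*2*np.pi/72
    da=(a-a0+np.pi)%(2*np.pi)-np.pi
    an=a0+np.median(da[abs(da)<.15])
    dr=red-hub; rr=np.hypot(*dr.T)
    disc=dr[(rr>.015)]; md=disc.mean(0)
    print('hub',hub,'needle deg',np.degrees(an),'n',(abs(da)<.15).sum(),'set',np.degrees(np.arctan2(md[1],md[0])),'disc r',np.hypot(*md),len(red))
    D=np.degrees(an-np.arctan2(md[1],md[0])); print('needle must go cw by',D,'deg -> knob',D/1.5)
if __name__=='__main__': ang(sys.argv[1],(float(sys.argv[2]),float(sys.argv[3])))
E
python3 ga.py w1.png 256 94
python3 - <<'E'
import cv2
im=cv2.imread('pics/w1.png')[0:185,165:350];cv2.imwrite('pics/w1z.png',cv2.resize(im,None,fx=3.2,fy=3.2,interpolation=cv2.INTER_CUBIC))
E
```

```text
hub [0.58482177 0.01929674] needle deg 98.41759469846822 n 124 set 10.047451717568244 disc r 0.025965409326116656 564
needle must go cw by 88.37014298089997 deg -> knob 58.913428653933316
```

View pics/w1z.png

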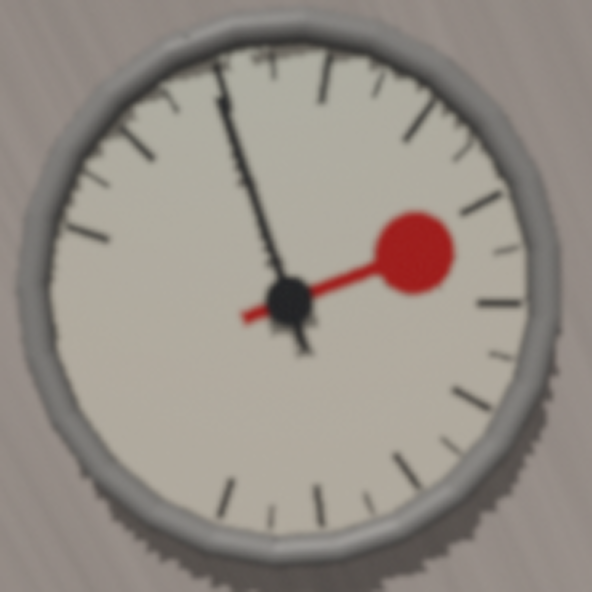

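```bash
python3 -m crank '[[[0,0,-0.4],[0,0,0],0],[[-0.2,0,-0.4],[0,0,0],0],[[-0.4,0,-0.4],[0,0,0],0],[[-0.4,0,-0.3],[0,0,0],0],[[-0.4,0,0],[0,0,0],0],[[-0.4,0,0],[0,0,0],0],[[-0.4,0,0],[0,0,0],0],[[0,0,0],[0,0,0],0]]' 
python3 - <<'E'
from h import *
np.set_printoptions(precision=3,suppress=True)
s,c=snap('wrist','w2.png');R=cv2.Rodrigues(s['orientation'])[0];print(R,s['tcp_pos'],s['joints'])
print(R.T@(np.array([0.5495,-0.1678,0.178])-s['tcp_pos'])/0.05)
E
```

```text
time_s: 4.2
tcp_pos: [0.5524, -0.1677, 0.2957]
orientation: [2.43, 1.988, -0.002]
ft_force: [0.1, 0.2, -0.1]
grip_width: 0.0918
[[ 0.198  0.98   0.001]
 [ 0.98  -0.198 -0.003]
 [-0.002  0.001 -1.   ]] [ 0.552 -0.168  0.296] [ 0.89   0.458 -0.841  1.726  0.376  1.126 -0.265]
[-0.008 -0.059  2.355]
```

View pics/w2.png

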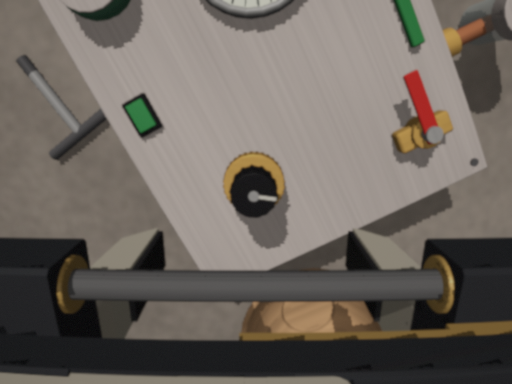

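The knob top is at (253,192) and the ring around it is clear of obstacles. I check the axis and then descend.

```bash
python3 - <<'E'
from h import *
c=dict(np.load('pics/w2.png.npz'));s={'tcp_pos':c['s_pos'],'orientation':c['s_ori']}
im=c['pixels'].astype(int);vv,uu=np.indices(im.shape[:2]);m=(im.max(2)<50)&(np.hypot(uu-253,vv-192)<33)
(x,y),r=cv2.minEnclosingCircle(np.argwhere(m)[:,::-1].astype(np.float32));print(x,y,r)
R=cv2.Rodrigues(s['orientation'])[0]
for z in (.141,.113): w=world(c,s,x,y,z);print(w,R.T@(w-s['tcp_pos'])/.05)
E
python3 -m crank '[[[0,-0.06,0.2],[0,0,0],0.2],[[0,0,0.4],[0,0,0],0.2],[[0,0,0.4],[0,0,0],0.2],[[0,0,0.4],[0,0,0],0.2],[[0,0,0.4],[0,0,0],0.2],[[0,0,0.3],[0,0,0],0.2],[[0,0,0.2],[0,0,0],0.2],[[0,0,0.05],[0,0,0],0.2]]'
python3 -m crank '[[[0,0,0],[0,0,0],0.4],[[0,0,0],[0,0,0],0.6],[[0,0,0],[0,0,0],0.75],[[0,0,0],[0,0,0],0.75],[[0,0,0],[0,0,0],0.75],[[0,0,0],[0,0,0],0.75],[[0,0,0],[0,0,0],0.75],[[0,0,0],[0,0,0],0.75]]' 30
python3 -c "
from h import *
np.set_printoptions(precision=3,suppress=True)
s=robot.sense();print(s['joints'],s['moment'],s['tcp_pos'])"
```

```text
253.125 191.25 25.275148391723633
[ 0.5512896  -0.16298381  0.141     ] [ 0.09501013 -0.04380117  3.09468398]
[ 0.54953754 -0.17083056  0.113     ] [-0.06439297 -0.04771924  3.65506935]
time_s: 5.05
tcp_pos: [0.5495, -0.1616, 0.1761]
orientation: [-2.423, -1.998, 0.001]
ft_force: [0.5, 0.7, 0.9]
grip_width: 0.0734
time_s: 5.85
tcp_pos: [0.5518, -0.1629, 0.1779]
orientation: [2.423, 1.995, 0.005]
ft_force: [5.9, -0.8, -2.4]
grip_width: 0.0356
[ 0.815  0.593 -0.757  1.831  0.505  0.916 -0.366] [-0.223 -1.036  0.001] [ 0.552 -0.163  0.178]
```

```bash
python3 - <<'E'
from h import *
np.set_printoptions(precision=4,suppress=True)
s,c=snap('wrist','w3.png');print(s['tcp_pos'],s['orientation'],s['ft_force'])
s,c=snap('top','t3.png');print(s['tcp_pos'],s['ft_force'])
print(robot.sense()['tcp_pos'])
E
```

```text
[ 0.5518 -0.1629  0.1779] [2.4227 1.9951 0.0049] [ 5.877  -0.8202 -2.3943]
[ 0.5518 -0.1629  0.1779] [ 4.6647 -1.4072 -2.6532]
[ 0.5518 -0.1629  0.1779]
```

View pics/w3.png

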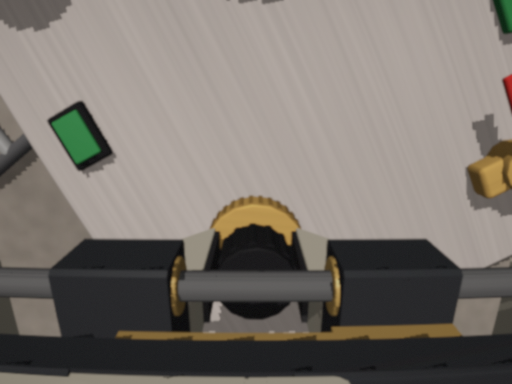

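The grip is on. The ring's front arc peaks at (258,197) and its sides are at (211,235) and (300,240). I use these to check the centring along tool x.

```bash
python3 - <<'E'
from h import *
np.set_printoptions(precision=4,suppress=True)
c=dict(np.load('pics/w3.png.npz'));s={'tcp_pos':c['s_pos'],'orientation':c['s_ori']}
R=cv2.Rodrigues(s['orientation'])[0]
for (u,v,z) in [(258,197,.092),(258,207,.108),(211,235,.108),(300,240,.108),(256,226,.141)]:
    w=world(c,s,u,v,z);print(u,v,w,'tool mm',R.T@(w-s['tcp_pos'])*1000, world(c,s,u,v)[2])
    w=world(c,s,u,v);print('  depth',w,R.T@(w-s['tcp_pos'])*1000)
im=c['pixels'][185:330,190:325,::-1];cv2.imwrite('pics/w3z.png',cv2.resize(im,None,fx=4,fy=4,interpolation=cv2.INTER_CUBIC))
E
```

```text
258 197 [ 0.5572 -0.1424  0.092 ] tool mm [21.1033  0.9201 85.8934] 0.09496109890220347
  depth [ 0.5573 -0.1416  0.095 ] [21.9992  0.8971 82.9325]
258 207 [ 0.5569 -0.1427  0.108 ] tool mm [20.761   0.8057 69.8926] 0.10746097024378135
  depth [ 0.5569 -0.1429  0.1075] [20.5807  0.8099 70.4316]
211 235 [ 0.5306 -0.1529  0.108 ] tool mm [  5.7653 -23.0945  69.7811] 0.12059786333711281
  depth [ 0.5333 -0.1479  0.1206] [ 11.1457 -21.3353  57.193 ]
300 240 [ 0.5746 -0.1644  0.108 ] tool mm [ 2.905  22.3499 69.9808] 0.12630120994238622
  depth [ 0.5736 -0.1559  0.1263] [11.0443 19.7737 51.6712]
256 226 [ 0.5563 -0.1396  0.141 ] tool mm [23.7562 -0.2408 36.8889] 0.11868341505171817
  depth [ 0.5548 -0.1483  0.1187] [14.8988 -0.2023 59.2023]
```

View pics/w3z.png

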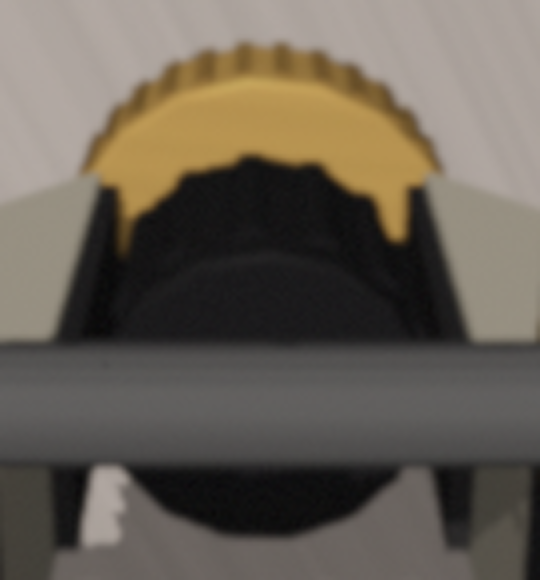

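Edge and knob measurements both say I'm about 4 mm off along tool x and 2 mm along y. I'll reopen, recentre and regrip.

```bash
python3 -m crank '[[[0,0,0],[0,0,0],0.45],[[0,0,0],[0,0,0],0.45],[[-0.04,0.02,0],[0,0,0],0.45],[[-0.04,0.02,0],[0,0,0],0.45],[[0,0,0],[0,0,0],0.75],[[0,0,0],[0,0,0],0.75],[[0,0,0],[0,0,0],0.75],[[0,0,0],[0,0,0],0.75]]' 30
python3 - <<'E'
from h import *
np.set_printoptions(precision=4,suppress=True)
s,c=snap('wrist','w4.png');print(s['tcp_pos'],s['orientation'],s['ft_force'],s['moment'],s['joints'])
R=cv2.Rodrigues(s['orientation'])[0]
im=c['pixels'].astype(int);br=(im[...,0]-im[...,2]>60)
for u in (252,256,260):
    v=np.argwhere(br[180:225,u])[0,0]+180
    w=world(c,s,u,v+1);print(v,R.T@(w-s['tcp_pos'])*1000)
E
```

```text
time_s: 6.75
tcp_pos: [0.5514, -0.1668, 0.1772]
orientation: [2.425, 1.997, 0.001]
ft_force: [1.2, 0.0, -1.9]
grip_width: 0.0354
[ 0.5514 -0.1668  0.1772] [2.4246 1.9971 0.0006] [ 1.1975  0.0111 -1.9453] [-0.0887 -0.3909 -0.0035] [ 0.8193  0.5968 -0.7559  1.8268  0.5056  0.9204 -0.359 ]
190 [26.6099 -2.2338 78.3716]
191 [25.7895 -0.1716 79.3619]
191 [26.6745  1.86   76.2747]
```

Now centred: the ring front is at 26 mm, as it should be. I turn the knob 58.9° clockwise, which is 8 rows of 0.92.

```bash
python3 -m crank '[[[0,0,0],[0,0,0.9],0.75],[[0,0,0],[0,0,0.9],0.75],[[0,0,0],[0,0,0.9],0.75],[[0,0,0],[0,0,0.9],0.75],[[0,0,0],[0,0,0.9],0.75],[[0,0,0],[0,0,0.9],0.75],[[0,0,0],[0,0,0.9],0.75],[[0,0,0],[0,0,0.7],0.75]]'
python3 - <<'E'
from h import *
np.set_printoptions(precision=4,suppress=True)
R0=cv2.Rodrigues(np.array([2.4246,1.9971,.0006]))[0]
for i in range(3):
    s,c=snap('top','t5.png');R=cv2.Rodrigues(s['orientation'])[0]
    print(s['tcp_pos'],s['ft_force'],s['moment'],np.degrees(cv2.Rodrigues(R0.T@R)[0].ravel()),s['joints'])
cv2.imwrite('pics/t5z.png',cv2.resize(c['pixels'][120:250,205:345,::-1],None,fx=5,fy=4.6,interpolation=cv2.INTER_CUBIC))
E
```

```text
time_s: 7.6
tcp_pos: [0.5514, -0.1668, 0.1772]
orientation: [3.08, 0.618, 0.001]
ft_force: [1.4, -0.5, -2.3]
grip_width: 0.0352
[ 0.5514 -0.1668  0.1772] [ 1.3997 -0.5058 -2.3001] [-0.1517 -0.3222  0.0619] [-0.0066 -0.0076 56.2501] [ 0.6574  0.5321 -0.5304  1.8322  0.343   0.8686 -1.2116]
[ 0.5514 -0.1668  0.1772] [ 1.1011 -0.8653 -1.8209] [-0.0684 -0.4449 -0.0894] [-0.0091 -0.0095 56.4899] [ 0.6568  0.5318 -0.5295  1.8322  0.3424  0.8685 -1.2153]
[ 0.5514 -0.1668  0.1772] [ 2.279 -1.923 -2.078] [-0.1897 -0.4224 -0.0744] [-0.0119 -0.02   56.045 ] [ 0.6575  0.5321 -0.5306  1.8322  0.3434  0.8687 -1.2084]
```

View pics/t5z.png

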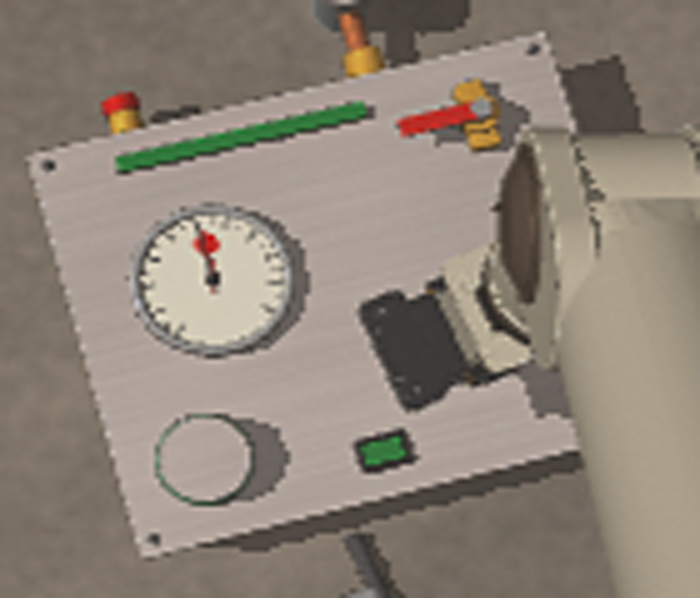

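The needle is almost on the set hand. The hand has turned 56.3° of the 58.9°, so I add the rest, release and inspect from over the gauge.

```bash
python3 -m crank '[[[0,0,0],[0,0,0.16],0.75],[[0,0,0],[0,0,0.16],0.75],[[0,0,0],[0,0,0],0.75],[[0,0,0],[0,0,0],0.75],[[0,0,0],[0,0,0],0.75],[[0,0,0],[0,0,0],0.75],[[0,0,0],[0,0,0],0.75],[[0,0,0],[0,0,0],0.75]]'
python3 - <<'E'
from h import *
np.set_printoptions(precision=4,suppress=True)
R0=cv2.Rodrigues(np.array([2.4246,1.9971,.0006]))[0]
for i in range(2):
    s,c=snap('top','t6.png');R=cv2.Rodrigues(s['orientation'])[0]
    print(s['moment'],np.degrees(cv2.Rodrigues(R0.T@R)[0].ravel()))
E
python3 -m crank '[[[0,0,0],[0,0,0],0.5],[[0,0,0],[0,0,0],0.3],[[0,0,0],[0,0,0],0.3],[[0,0,-0.3],[0,0,0],0.3],[[0,0,-0.5],[0,0,0],0.2],[[0,0,-0.5],[0,0,0],0],[[0,0,-0.5],[0,0,0],0],[[0,0,0],[0,0,0],0]]'
python3 - <<'E'
from h import *
np.set_printoptions(precision=4,suppress=True)
s=robot.sense()
R=cv2.Rodrigues(s['orientation'])[0];print(R)
# tcp so that camera above gauge; at orientation rotated back by 58 deg
g=np.array([.5848,.0193])
x=R[:2,0]; t=np.r_[g-0.074*x,.22]; print(R.T@(t-s['tcp_pos'])/.05, s['joints'])
E
```

```text
time_s: 8.55
tcp_pos: [0.5513, -0.1668, 0.1773]
orientation: [3.092, 0.556, 0.001]
ft_force: [3.5, -2.2, -4.0]
grip_width: 0.0353
[-0.308  -0.8061 -0.0401] [ 0.0037 -0.0047 58.5546]
[-0.3227 -0.8311 -0.0225] [ 0.0024 -0.0049 58.5553]
time_s: 9.45
tcp_pos: [0.5534, -0.1667, 0.2722]
orientation: [3.088, 0.556, 0.01]
ft_force: [-0.5, -0.0, 1.7]
grip_width: 0.0897
[[ 0.9372  0.3489  0.007 ]
 [ 0.3489 -0.9372 -0.0024]
 [ 0.0057  0.0047 -1.    ]]
[ 0.4003 -3.2721  1.0311] [ 0.6935  0.4128 -0.5704  1.7589  0.2559  1.0367 -1.183 ]
```

```bash
python3 -m crank '[[[0.05,-0.45,0],[0,0,0],0],[[0.05,-0.45,0],[0,0,0],0],[[0.05,-0.45,0],[0,0,0],0],[[0.05,-0.45,0.1],[0,0,0],0],[[0.05,-0.5,0.3],[0,0,0],0],[[0.05,-0.5,0.3],[0,0,0],0],[[0.1,-0.47,0.3],[0,0,0],0],[[0,0,0],[0,0,0],0]]'
python3 - <<'E'
from h import *
s,c=snap('wrist','w7.png');print(s['tcp_pos'])
cv2.imwrite('pics/w7z.png',cv2.resize(c['pixels'][0:200,150:350,::-1],None,fx=3,fy=3,interpolation=cv2.INTER_CUBIC))
E
```

```text
time_s: 10.25
tcp_pos: [0.5106, -0.0025, 0.2158]
orientation: [-3.088, -0.565, 0.005]
ft_force: [0.5, 0.0, -0.5]
grip_width: 0.0919
[ 0.51063145 -0.00254742  0.21580281]
```

View pics/w7z.png

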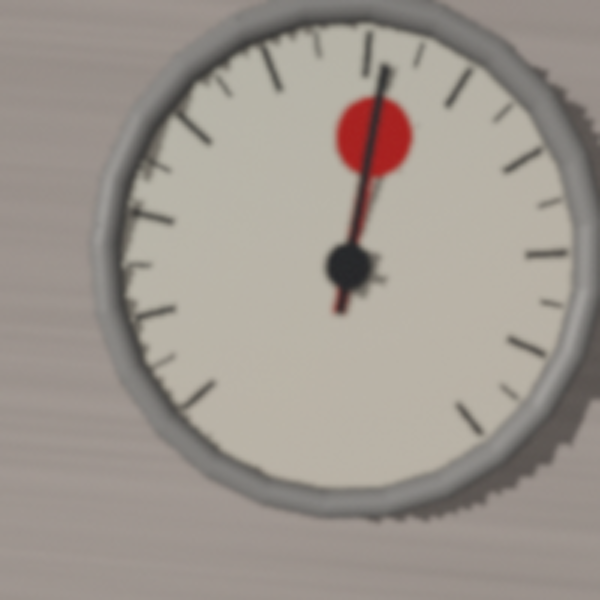

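```bash
python3 ga.py w7.png 266 89; python3 - <<'E'
# refined: fit line to needle dark px in zoomed region; disc by circle
from h import *
c=dict(np.load('pics/w7.png.npz'));s={'tcp_pos':c['s_pos'],'orientation':c['s_ori']}
im=c['pixels'].astype(float)
g=im.sum(2)
rows=[]
for v in range(24,80):
    seg=g[v,262:290]; 
    w=np.clip(np.median(im[v,262:290,0])-im[v,262:290,0],0,None) # dark in red channel: on disc too
    w[w<0.35*w.max()]=0
    rows.append((v,(w*np.arange(262,290)).sum()/w.sum(),w.max()))
P=np.array([world(c,s,u,v,.082)[:2] for v,u,_ in rows if v<78])
vx,vy,x0,y0=cv2.fitLine(P.astype(np.float32),cv2.DIST_HUBER,0,.01,.01).ravel()
print('needle line',np.degrees(np.arctan2(vy,vx)), [round(r[1],1) for r in rows])
red=(im[...,0]>130)&(im[...,1]<100)&(im[...,2]<100)
(x,y),r=cv2.minEnclosingCircle(np.argwhere(red[:60])[:,::-1].astype(np.float32));print(x,y,r)
for hub in [(266,88.9)]:
    h=world(c,s,*hub,.082);d=world(c,s,x,y,.082)-h;print(np.degrees(np.arctan2(d[1],d[0])))
E
```

```text
hub [0.58492186 0.01926792] needle deg 11.034439832878428 n 46 set 9.57066230483105 disc r 0.02602256884876447 366
needle must go cw by 1.4637775280473782 deg -> knob 0.9758516853649187
needle line 11.461518 [np.float64(276.6), np.float64(277.3), np.float64(277.8), np.float64(277.4), np.float64(277.1), np.float64(276.9), np.float64(276.5), np.float64(276.3), np.float64(275.7), np.float64(275.6), np.float64(275.6), np.float64(275.5), np.float64(275.3), np.float64(274.7), np.float64(274.6), np.float64(274.6), np.float64(274.5), np.float64(274.4), np.float64(274.0), np.float64(273.7), np.float64(273.6), np.float64(273.5), np.float64(273.4), np.float64(273.3), np.float64(272.7), np.float64(272.6), np.float64(272.6), np.float64(272.5), np.float64(272.3), np.float64(272.0), np.float64(271.7), np.float64(271.6), np.float64(271.5), np.float64(271.4), np.float64(271.1), np.float64(271.0), np.float64(271.8), np.float64(271.9), np.float64(271.8), np.float64(271.4), np.float64(271.4), np.float64(271.1), np.float64(270.7), np.float64(270.6), np.float64(270.1), np.float64(270.0), np.float64(269.4), np.float64(269.3), np.float64(269.2), np.float64(268.8), np.float64(268.7), np.float64(268.4), np.float64(268.1), np.float64(268.0), np.float64(267.8), np.float64(267.1)]
274.5 45.53703689575195 13.546367645263672
9.711135405698958
```

The needle reads about 11.1° and the set hand about 9.8°, so the needle needs roughly 1.2° more, or about 0.8° of knob. There is plenty of time, so I regrip and correct it.

```bash
python3 -m crank '[[[-0.1,0.47,-0.3],[0,0,0],0],[[-0.05,0.5,-0.3],[0,0,0],0],[[-0.05,0.5,-0.3],[0,0,0],0],[[-0.05,0.45,-0.1],[0,0,0],0],[[-0.05,0.45,0],[0,0,0],0],[[-0.05,0.45,0],[0,0,0],0],[[-0.05,0.45,0],[0,0,0],0.2],[[0,0,0],[0,0,0],0.2]]'
python3 - <<'E'
from h import *
np.set_printoptions(precision=4,suppress=True)
s=robot.sense()
R=cv2.Rodrigues(s['orientation'])[0];print(R,s['tcp_pos'],np.degrees(np.arctan2(R[1,0],R[0,0])))
print(R.T@(np.array([.5513,-.1668,.178])-s['tcp_pos'])/.05)
E
```

```text
time_s: 11.1
tcp_pos: [0.5512, -0.1725, 0.2677]
orientation: [3.091, 0.545, 0.0]
ft_force: [0.1, 0.1, 0.3]
grip_width: 0.0804
[[ 0.9398  0.3417  0.0007]
 [ 0.3417 -0.9398 -0.0025]
 [-0.0002  0.0026 -1.    ]] [ 0.5512 -0.1725  0.2677] 19.982442776821024
[ 0.0421 -0.1108  1.7937]
```

```bash
python3 -m crank '[[[0.04,-0.11,0.1],[0,0,0],0.3],[[0,0,0.35],[0,0,0],0.3],[[0,0,0.4],[0,0,0],0.3],[[0,0,0.4],[0,0,0],0.3],[[0,0,0.35],[0,0,0],0.3],[[0,0,0.19],[0,0,0],0.3],[[0,0,0],[0,0,0],0.3],[[0,0,0],[0,0,0],0.3]]'
python3 - <<'E'
from h import *
np.set_printoptions(precision=4,suppress=True)
s=robot.sense()
R=cv2.Rodrigues(s['orientation'])[0];print(np.degrees(np.arctan2(R[1,0],R[0,0])),s['grip_width'])
print(R.T@(np.array([.5513,-.1668,.178])-s['tcp_pos'])/.05)
E
```

```text
time_s: 11.9
tcp_pos: [0.5514, -0.1602, 0.1783]
orientation: [-3.092, -0.558, -0.001]
ft_force: [-0.7, -0.3, 0.8]
grip_width: 0.0638
20.44820505408241 0.06384861059247571
[-0.049   0.1232  0.0054]
```

```bash
python3 -m crank '[[[-0.05,0.12,0],[0,0,0],0.3],[[0,0,0],[0,0,0],0.3],[[0,0,0],[0,0,0],0.5],[[0,0,0],[0,0,0],0.75],[[0,0,0],[0,0,0],0.75],[[0,0,0],[0,0,0],0.75],[[0,0,0],[0,0,0],0.75],[[0,0,0],[0,0,0],0.75]]' 30
python3 - <<'E'
from h import *
np.set_printoptions(precision=4,suppress=True)
s=robot.sense()
R=cv2.Rodrigues(s['orientation'])[0];print(np.degrees(np.arctan2(R[1,0],R[0,0])),s['grip_width'],s['ft_force'],s['moment'])
print(R.T@(np.array([.5513,-.1668,.178])-s['tcp_pos'])/.05)
E
```

```text
time_s: 12.7
tcp_pos: [0.5508, -0.1671, 0.1778]
orientation: [-3.092, -0.557, 0.0]
ft_force: [-1.4, 0.2, 0.5]
grip_width: 0.0353
20.410571473548963 0.035346544413290486 [-1.3818  0.1838  0.511 ] [ 0.1175  0.1014 -0.0311]
[ 0.0108 -0.0028 -0.0045]
```

```bash
python3 -m crank '[[[0,0,0],[0,0,0.07],0.75],[[0,0,0],[0,0,0.07],0.75],[[0,0,0],[0,0,0],0.75],[[0,0,0],[0,0,0],0.75],[[0,0,0],[0,0,0],0.5],[[0,0,0],[0,0,0],0.3],[[0,0,0],[0,0,0],0.3],[[0,0,-0.3],[0,0,0],0.3]]'
python3 -m crank '[[[0,0,-0.5],[0,0,0],0],[[0.05,-0.45,-0.5],[0,0,0],0],[[0.05,-0.45,-0.5],[0,0,0],0],[[0.05,-0.45,0],[0,0,0],0],[[0.05,-0.45,0.2],[0,0,0],0],[[0.05,-0.5,0.3],[0,0,0],0],[[0.05,-0.5,0.3],[0,0,0],0],[[0.1,-0.4,0.2],[0,0,0],0]]'
python3 - <<'E'
from h import *
s,c=snap('wrist','w8a.png');s,c=snap('wrist','w8.png');print(s['tcp_pos'],s['joints'])
cv2.imwrite('pics/w8z.png',cv2.resize(c['pixels'][0:200,150:350,::-1],None,fx=3,fy=3,interpolation=cv2.INTER_CUBIC))
E
```

```text
time_s: 13.5
tcp_pos: [0.5494, -0.1673, 0.1913]
orientation: [-3.095, -0.525, 0.006]
ft_force: [-0.1, 0.4, -0.3]
grip_width: 0.0617
time_s: 14.3
tcp_pos: [0.5163, -0.0085, 0.2181]
orientation: [3.097, 0.527, 0.0]
ft_force: [0.2, -0.4, -0.0]
grip_width: 0.0916
[ 0.51539536 -0.00449853  0.21702062] [ 0.4689455   0.38966137 -0.61709713  1.94945648  0.28355614  0.89011531
 -1.52300074]
```

View pics/w8z.png

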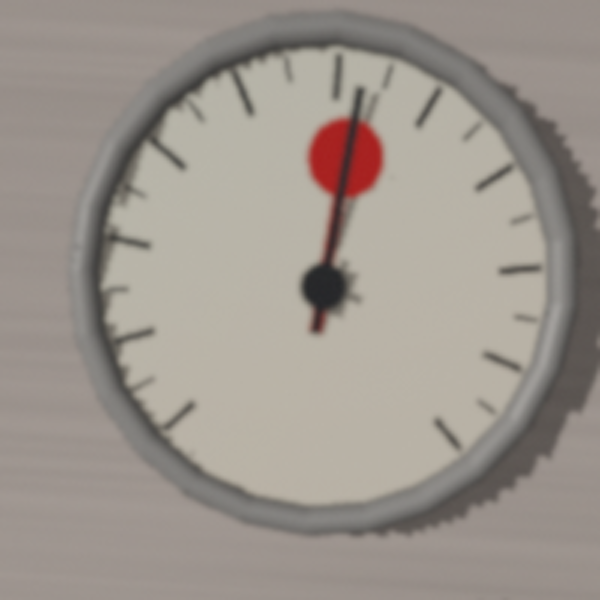

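```bash
python3 ga.py w8.png 258 95.7
```

```text
hub [0.58481907 0.01929725] needle deg 8.946518123377725 n 44 set 10.315254509099947 disc r 0.026242880544814717 363
needle must go cw by -1.3687363857222232 deg -> knob -0.9124909238148154
```

By direct pixel angles the needle is now about 0.6–1.2° past the set hand (≤0.02 rad), which puts it on the hand. Next I go over the valve, turn the tool back anticlockwise for travel, and take the ring.

```bash
python3 -m crank '[[[-0.1,0.4,-0.3],[0,0,0],0],[[-0.05,0.5,-0.3],[0,0,0],0],[[-0.05,0.5,-0.3],[0,0,0],0],[[-0.05,0.45,-0.2],[0,0,0],0],[[-0.05,0.45,0],[0,0,0],0],[[-0.05,0.45,0],[0,0,0],0],[[-0.05,0.45,0],[0,0,0],0],[[0,0,0],[0,0,-0.9],0]]'
python3 -m crank '[[[0,0,0],[0,0,-0.9],0],[[0,0,0],[0,0,-0.9],0],[[0,0,0],[0,0,-0.9],0],[[0,0,0],[0,0,-0.9],0],[[0,0,0],[0,0,-0.9],0],[[0,0,0],[0,0,-0.9],0],[[0,0,0],[0,0,-0.9],0],[[0,0,0],[0,0,-0.9],0]]'
python3 -m crank '[[[0,0,0],[0,0,-0.9],0],[[0,0,0],[0,0,-0.9],0],[[0,0,0],[0,0,-0.9],0],[[0,0,0],[0,0,-0.9],0],[[0,0,0],[0,0,-0.9],0],[[0,0,0],[0,0,-0.9],0],[[0,0,0],[0,0,-0.9],0],[[0,0,0],[0,0,0],0]]'
python3 - <<'E'
from h import *
np.set_printoptions(precision=4,suppress=True)
s=robot.sense()
R=cv2.Rodrigues(s['orientation'])[0];print(np.degrees(np.arctan2(R[1,0],R[0,0])),R[:,2],s['joints'],s['moment'])
print(s['tcp_pos'],R.T@(np.array([.5513,-.1668,.148])-s['tcp_pos'])/.05)
E
```

```text
time_s: 15.2
tcp_pos: [0.5511, -0.1734, 0.274]
orientation: [3.057, 0.711, 0.001]
ft_force: [0.0, 0.2, 0.3]
grip_width: 0.0918
time_s: 16.0
tcp_pos: [0.551, -0.1691, 0.274]
orientation: [2.328, 2.107, -0.0]
ft_force: [-0.2, -1.7, -0.6]
grip_width: 0.0922
time_s: 16.8
tcp_pos: [0.5509, -0.1691, 0.2736]
orientation: [1.216, 2.896, -0.001]
ft_force: [0.5, -0.1, 0.6]
grip_width: 0.0915
134.42854064743221 [ 0.0006 -0.0007 -1.    ] [ 0.9929  0.5487 -1.0016  1.7479  0.5083  1.1291  0.6075] [ 0.0362 -0.1463 -0.0005]
[ 0.5509 -0.1691  0.2736] [0.0298 0.0385 2.5114]
```

```bash
python3 -m crank '[[[0.03,0.04,0.1],[0,0,0],0.15],[[0,0,0.3],[0,0,0],0.15],[[0,0,0.3],[0,0,0],0.15],[[0,0,0.3],[0,0,0],0.15],[[0,0,0.3],[0,0,0],0.15],[[0,0,0.2],[0,0,0],0.15],[[0,0,0],[0,0,0],0.15],[[0,0,0],[0,0,0],0.15]]'
python3 - <<'E'
from h import *
np.set_printoptions(precision=4,suppress=True)
s=robot.sense()
R=cv2.Rodrigues(s['orientation'])[0];print(np.degrees(np.arctan2(R[1,0],R[0,0])),R[:,2],s['joints'],s['moment'])
print(s['tcp_pos'],R.T@(np.array([.5513,-.1668,.148])-s['tcp_pos'])/.05)
E
```

```text
time_s: 17.6
tcp_pos: [0.5514, -0.1646, 0.1976]
orientation: [-1.215, -2.897, -0.001]
ft_force: [0.2, 0.2, 1.2]
grip_width: 0.0781
134.49447333737135 [-0.0001  0.0005 -1.    ] [ 0.9327  0.6347 -0.9311  1.8119  0.598   1.0051  0.5342] [ 0.0166 -0.1556 -0.0125]
[ 0.5514 -0.1646  0.1976] [-0.0299 -0.0322  0.9922]
```

```bash
python3 -m crank '[[[-0.03,-0.03,0.1],[0,0,0],0.15],[[0,0,0.2],[0,0,0],0.15],[[0,0,0.2],[0,0,0],0.15],[[0,0,0.2],[0,0,0],0.15],[[0,0,0.2],[0,0,0],0.15],[[0,0,0.09],[0,0,0],0.15],[[0,0,0],[0,0,0],0.15],[[0,0,0],[0,0,0],0.15]]'
python3 - <<'E'
from h import *
np.set_printoptions(precision=4,suppress=True)
s,c=snap('wrist','w9.png')
R=cv2.Rodrigues(s['orientation'])[0];print(np.degrees(np.arctan2(R[1,0],R[0,0])),R[:,2],s['ft_force'],s['moment'],s['grip_width'])
print(s['tcp_pos'],R.T@(np.array([.5513,-.1668,.148])-s['tcp_pos'])/.05)
E
```

```text
time_s: 18.4
tcp_pos: [0.5514, -0.1668, 0.1483]
orientation: [1.215, 2.897, 0.0]
ft_force: [-0.2, -0.1, 0.7]
grip_width: 0.0779
134.48894491551698 [ 0.0001  0.0002 -1.    ] [-0.1944 -0.0971  0.6685] [ 0.003  -0.1729 -0.0352] 0.07788399518111623
[ 0.5514 -0.1668  0.1483] [ 0.0017 -0.0006  0.005 ]
```

View pics/w9.png

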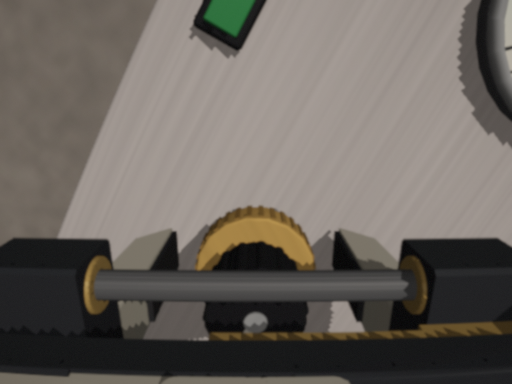

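The fingers stand either side of the ring, which is centred at about (256,250), and the knob sits clear between them. Closing with 50 N.

```bash
cat > st.py <<'E'
from h import *
np.set_printoptions(precision=3,suppress=True)
s=robot.sense();R=cv2.Rodrigues(s['orientation'])[0]
print('ang',round(np.degrees(np.arctan2(R[1,0],R[0,0])),2),'F',s['ft_force'],'M',s['moment'],'e7',s['effort'][6],'j',s['joints'],'w',round(s['grip_width'],4),'off mm',(s['tcp_pos']-[.5513,-.1668,.148])*1000)
E
python3 -m crank '[[[0,0,0],[0,0,0],0.3],[[0,0,0],[0,0,0],0.45],[[0,0,0],[0,0,0],0.55],[[0,0,0],[0,0,0],0.55],[[0,0,0],[0,0,0],0.55],[[0,0,0],[0,0,0],0.55],[[0,0,0],[0,0,0],0.55],[[0,0,0],[0,0,0],0.55]]' 50
python3 st.py
python3 -m crank '[[[0,0,0],[0,0,0.2],0.6],[[0,0,0],[0,0,0.2],0.6],[[0,0,0],[0,0,0.2],0.6],[[0,0,0],[0,0,0.2],0.6],[[0,0,0],[0,0,0.2],0.6],[[0,0,0],[0,0,0.2],0.6],[[0,0,0],[0,0,0.2],0.6],[[0,0,0],[0,0,0.2],0.6]]'
python3 st.py
```

```text
time_s: 19.25
tcp_pos: [0.5515, -0.1669, 0.1484]
orientation: [1.215, 2.897, 0.0]
ft_force: [1.2, 1.0, 1.2]
grip_width: 0.0512
ang 134.48 F [1.18  1.048 1.232] M [ 0.133 -0.225 -0.066] e7 0.04868038929998875 j [ 0.896  0.697 -0.876  1.839  0.663  0.928  0.491] w 0.0512 off mm [ 0.184 -0.089  0.422]
time_s: 20.05
tcp_pos: [0.5515, -0.1669, 0.1484]
orientation: [1.534, 2.741, 0.0]
ft_force: [1.6, 2.2, 2.8]
grip_width: 0.051
ang 121.55 F [1.602 2.219 2.834] M [ 0.243 -0.446  0.1  ] e7 0.23654278367757797 j [ 0.865  0.674 -0.827  1.84   0.622  0.908  0.296] w 0.051 off mm [ 0.155 -0.116  0.396]
```

```bash
python3 -m crank '[[[0,0,0],[0,0,0.2],0.6],[[0,0,0],[0,0,0.2],0.6],[[0,0,0],[0,0,0.2],0.6],[[0,0,0],[0,0,0.2],0.6],[[0,0,0],[0,0,0.2],0.6],[[0,0,0],[0,0,0.2],0.6],[[0,0,0],[0,0,0.2],0.6],[[0,0,0],[0,0,0.2],0.6]]'
python3 st.py
```

```text
time_s: 20.85
tcp_pos: [0.5514, -0.1669, 0.1484]
orientation: [1.83, 2.553, 0.0]
ft_force: [2.5, 1.2, 4.9]
grip_width: 0.0508
ang 108.75 F [2.489 1.185 4.879] M [ 0.277 -0.615  0.06 ] e7 0.2360079064965248 j [ 0.832  0.654 -0.778  1.841  0.582  0.89   0.103] w 0.0508 off mm [ 0.134 -0.148  0.365]
```

```bash
python3 -m crank '[[[0,0,0],[0,0,0.2],0.6],[[0,0,0],[0,0,0.2],0.6],[[0,0,0],[0,0,0.2],0.6],[[0,0,0],[0,0,0.2],0.6],[[0,0,0],[0,0,0.2],0.6],[[0,0,0],[0,0,0.2],0.6],[[0,0,0],[0,0,0.2],0.6],[[0,0,0],[0,0,0.2],0.6]]'
python3 st.py
```

```text
time_s: 21.65
tcp_pos: [0.5514, -0.167, 0.1484]
orientation: [2.103, 2.333, 0.0]
ft_force: [4.7, 2.1, 5.3]
grip_width: 0.0509
ang 95.95 F [4.672 2.117 5.282] M [ 0.313 -0.691  0.068] e7 0.2355323452502489 j [ 0.797  0.635 -0.727  1.842  0.541  0.873 -0.089] w 0.0509 off mm [ 0.11  -0.158  0.359]
```

```bash
python3 - <<'E'
from h import *
s,c=snap('top','t10.png')
cv2.imwrite('pics/t10z.png',cv2.resize(c['pixels'][120:250,205:345,::-1],None,fx=5,fy=4.6,interpolation=cv2.INTER_CUBIC))
E
```

```text
(no output)
```

View pics/t10z.png

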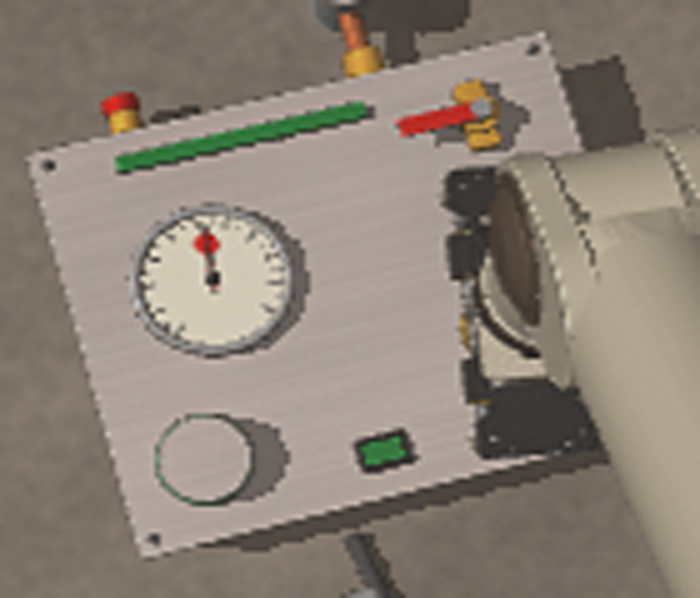

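The top view shows the needle still on the red hand, with its tip near (203,228), while the ring turns. Drag is constant at about 0.1, so I carry on.

```bash
python3 -m crank '[[[0,0,0],[0,0,0.2],0.6],[[0,0,0],[0,0,0.2],0.6],[[0,0,0],[0,0,0.2],0.6],[[0,0,0],[0,0,0.2],0.6],[[0,0,0],[0,0,0.2],0.6],[[0,0,0],[0,0,0.2],0.6],[[0,0,0],[0,0,0.2],0.6],[[0,0,0],[0,0,0.2],0.6]]'
python3 st.py
```

```text
time_s: 22.5
tcp_pos: [0.5514, -0.167, 0.1484]
orientation: [2.349, 2.085, 0.0]
ft_force: [3.2, 1.7, 5.4]
grip_width: 0.051
ang 83.18 F [3.233 1.743 5.381] M [ 0.274 -0.715  0.08 ] e7 0.23512596264481544 j [ 0.762  0.618 -0.676  1.843  0.5    0.857 -0.28 ] w 0.051 off mm [ 0.088 -0.166  0.363]
```

```bash
python3 -m crank '[[[0,0,0],[0,0,0.2],0.6],[[0,0,0],[0,0,0.2],0.6],[[0,0,0],[0,0,0.2],0.6],[[0,0,0],[0,0,0.2],0.6],[[0,0,0],[0,0,0.2],0.6],[[0,0,0],[0,0,0.2],0.6],[[0,0,0],[0,0,0.2],0.6],[[0,0,0],[0,0,0.2],0.6]]'
python3 st.py
```

```text
time_s: 23.3
tcp_pos: [0.5514, -0.167, 0.1484]
orientation: [2.567, 1.81, 0.0]
ft_force: [3.1, 1.3, 3.9]
grip_width: 0.0506
ang 70.38 F [3.057 1.303 3.909] M [ 0.312 -0.683  0.065] e7 0.23481295444071293 j [ 0.725  0.602 -0.625  1.844  0.459  0.843 -0.471] w 0.0506 off mm [ 0.099 -0.172  0.369]
```

```bash
python3 -m crank '[[[0,0,0],[0,0,0.2],0.6],[[0,0,0],[0,0,0.2],0.6],[[0,0,0],[0,0,0.2],0.6],[[0,0,0],[0,0,0.2],0.6],[[0,0,0],[0,0,0.2],0.6],[[0,0,0],[0,0,0.2],0.6],[[0,0,0],[0,0,0.2],0.6],[[0,0,0],[0,0,0.2],0.6]]'
python3 st.py
```

```text
time_s: 24.1
tcp_pos: [0.5513, -0.167, 0.1484]
orientation: [2.753, 1.513, 0.0]
ft_force: [2.7, 1.0, 5.1]
grip_width: 0.0509
ang 57.57 F [2.711 0.956 5.104] M [ 0.347 -0.652  0.108] e7 0.23929324932396412 j [ 0.687  0.588 -0.573  1.845  0.419  0.831 -0.663] w 0.0509 off mm [ 0.038 -0.183  0.36 ]
```

```bash
python3 -m crank '[[[0,0,0],[0,0,0.2],0.6],[[0,0,0],[0,0,0.2],0.6],[[0,0,0],[0,0,0.2],0.6],[[0,0,0],[0,0,0.2],0.6],[[0,0,0],[0,0,0.2],0.6],[[0,0,0],[0,0,0.2],0.6],[[0,0,0],[0,0,0.2],0.6],[[0,0,0],[0,0,0.2],0.6]]'
python3 st.py
```

```text
time_s: 24.9
tcp_pos: [0.5513, -0.1669, 0.1484]
orientation: [2.905, 1.197, 0.0]
ft_force: [3.4, 1.8, 5.3]
grip_width: 0.051
ang 44.77 F [3.45  1.831 5.257] M [ 0.315 -0.627  0.101] e7 0.23465238511562347 j [ 0.649  0.575 -0.521  1.847  0.379  0.82  -0.854] w 0.051 off mm [ 0.019 -0.149  0.354]
```

```bash
python3 -m crank '[[[0,0,0],[0,0,0.2],0.6],[[0,0,0],[0,0,0.2],0.6],[[0,0,0],[0,0,0.2],0.6],[[0,0,0],[0,0,0.2],0.6],[[0,0,0],[0,0,0.2],0.6],[[0,0,0],[0,0,0.2],0.6],[[0,0,0],[0,0,0.2],0.6],[[0,0,0],[0,0,0.2],0.6]]'
python3 st.py
```

```text
time_s: 25.7
tcp_pos: [0.5513, -0.167, 0.1484]
orientation: [3.02, 0.865, 0.0]
ft_force: [2.8, 1.8, 5.1]
grip_width: 0.0509
ang 31.97 F [2.754 1.799 5.084] M [ 0.348 -0.56   0.104] e7 0.23457826115190983 j [ 0.609  0.563 -0.468  1.848  0.339  0.809 -1.046] w 0.0509 off mm [ 0.039 -0.151  0.377]
```

```bash
python3 -m crank '[[[0,0,0],[0,0,0.2],0.6],[[0,0,0],[0,0,0.2],0.6],[[0,0,0],[0,0,0.2],0.6],[[0,0,0],[0,0,0.2],0.6],[[0,0,0],[0,0,0.2],0.6],[[0,0,0],[0,0,0.2],0.6],[[0,0,0],[0,0,0.2],0.6],[[0,0,0],[0,0,0.2],0.6]]'
python3 st.py
```

```text
time_s: 26.5
tcp_pos: [0.5513, -0.167, 0.1483]
orientation: [-3.098, -0.523, -0.0]
ft_force: [3.7, 1.1, 4.9]
grip_width: 0.0508
ang 19.16 F [3.73  1.089 4.893] M [ 0.39  -0.569  0.037] e7 0.23456322960555553 j [ 0.57   0.553 -0.415  1.849  0.299  0.801 -1.237] w 0.0508 off mm [-0.031 -0.187  0.349]
```

```bash
python3 -m crank '[[[0,0,0],[0,0,0.2],0.6],[[0,0,0],[0,0,0.2],0.6],[[0,0,0],[0,0,0.2],0.6],[[0,0,0],[0,0,0.2],0.6],[[0,0,0],[0,0,0.2],0.6],[[0,0,0],[0,0,0.2],0.6],[[0,0,0],[0,0,0.2],0.6],[[0,0,0],[0,0,0.2],0.6]]'
python3 st.py
```

```text
time_s: 27.3
tcp_pos: [0.5513, -0.1669, 0.1483]
orientation: [3.136, 0.177, 0.0]
ft_force: [3.2, 1.9, 5.7]
grip_width: 0.051
ang 6.46 F [3.205 1.866 5.713] M [ 0.304 -0.53   0.704] e7 -0.3845264855772257 j [ 0.529  0.544 -0.362  1.851  0.261  0.793 -1.428] w 0.051 off mm [-0.02  -0.052  0.345]
```

The seat was met in that call, and the moving torque is already about 0.7, above the 0.5 asked for but under the damage limit. I'll ease back a little and come up again in fine steps, reading the torque while moving.

```bash
python3 -m crank '[[[0,0,0],[0,0,-0.1],0.6],[[0,0,0],[0,0,-0.1],0.6],[[0,0,0],[0,0,-0.1],0.6],[[0,0,0],[0,0,-0.1],0.6],[[0,0,0],[0,0,-0.1],0.6],[[0,0,0],[0,0,-0.1],0.6],[[0,0,0],[0,0,-0.1],0.6],[[0,0,0],[0,0,-0.1],0.6]]'
python3 st.py
python3 -m crank '[[[0,0,0],[0,0,0.03],0.6],[[0,0,0],[0,0,0.03],0.6],[[0,0,0],[0,0,0.03],0.6],[[0,0,0],[0,0,0.03],0.6],[[0,0,0],[0,0,0.03],0.6],[[0,0,0],[0,0,0.03],0.6],[[0,0,0],[0,0,0.03],0.6],[[0,0,0],[0,0,0.03],0.6]]'
python3 st.py
```

```text
time_s: 28.1
tcp_pos: [0.5513, -0.167, 0.1483]
orientation: [-3.121, -0.353, -0.0]
ft_force: [2.9, 2.2, 5.3]
grip_width: 0.0509
ang 12.89 F [2.933 2.241 5.341] M [ 0.422 -0.478 -0.055] e7 -0.07706676609814167 j [ 0.55   0.549 -0.389  1.85   0.28   0.797 -1.331] w 0.0509 off mm [-0.037 -0.161  0.321]
time_s: 28.9
tcp_pos: [0.5513, -0.1669, 0.1483]
orientation: [3.127, 0.302, 0.0]
ft_force: [2.3, 2.3, 5.8]
grip_width: 0.0511
ang 11.04 F [2.339 2.341 5.801] M [ 0.413 -0.482  0.505] e7 -0.45014429837465286 j [ 0.544  0.547 -0.381  1.85   0.275  0.795 -1.359] w 0.0511 off mm [ 0.006 -0.114  0.348]
```

At 11.04° the moving torque reads 0.505 N m. This agrees with 0.70 at 6.46° on the 2 N m/rad line, so that's right. Release, rise, and inspect.

```bash
python3 -m crank '[[[0,0,0],[0,0,0],0.6],[[0,0,0],[0,0,0],0.4],[[0,0,0],[0,0,0],0.2],[[0,0,0],[0,0,0],0.15],[[0,0,-0.1],[0,0,0],0.15],[[0,0,-0.4],[0,0,0],0.15],[[0,0,-0.4],[0,0,0],0.15],[[0,0,-0.4],[0,0,0],0.1]]'
python3 -m crank '[[[0,0,-0.5],[0,0,0],0],[[0.05,-0.4,-0.6],[0,0,0],0],[[0.1,-0.45,-0.3],[0,0,0],0],[[0.1,-0.45,0],[0,0,0],0],[[0.05,-0.5,0.2],[0,0,0],0],[[0.05,-0.5,0.4],[0,0,0],0],[[0.05,-0.5,0.4],[0,0,0],0],[[0,-0.3,0.2],[0,0,0],0]]'
python3 - <<'E'
from h import *
snap('wrist','w11a.png');s,c=snap('wrist','w11.png');print(s['tcp_pos'],s['ft_force'],s['moment'])
cv2.imwrite('pics/w11z.png',cv2.resize(c['pixels'][0:200,100:400,::-1],None,fx=2.66,fy=2.66,interpolation=cv2.INTER_CUBIC))
s,c=snap('top','t11.png')
cv2.imwrite('pics/t11z.png',cv2.resize(c['pixels'][120:250,205:345,::-1],None,fx=5,fy=4.6,interpolation=cv2.INTER_CUBIC))
E
```

```text
time_s: 29.7
tcp_pos: [0.5507, -0.1671, 0.2138]
orientation: [-3.127, -0.3, 0.002]
ft_force: [0.7, -0.8, -0.6]
grip_width: 0.0811
time_s: 30.5
tcp_pos: [0.5401, -0.0089, 0.2219]
orientation: [-3.126, -0.303, 0.004]
ft_force: [0.1, 0.1, -0.0]
grip_width: 0.0918
[ 0.5389202  -0.00652049  0.22086163] [-0.82985001  2.78745222 -2.05834714] [0.20580754 0.11097044 0.05784935]
```

View pics/w11z.png

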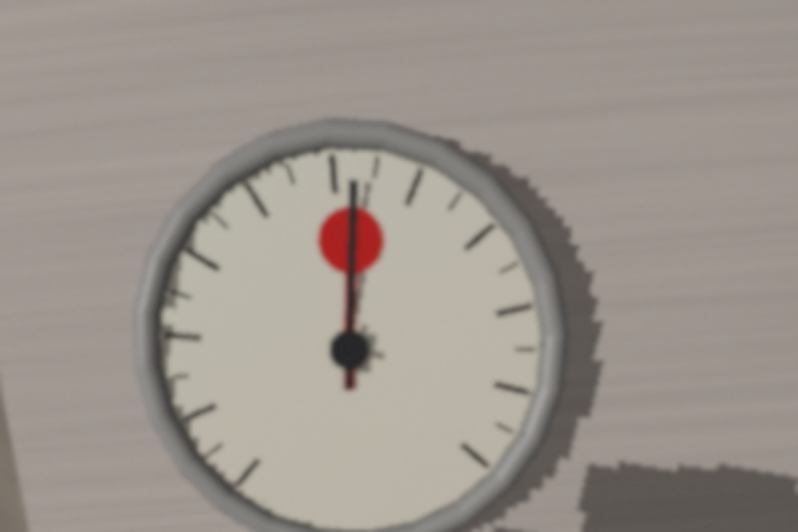

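View pics/t11z.png

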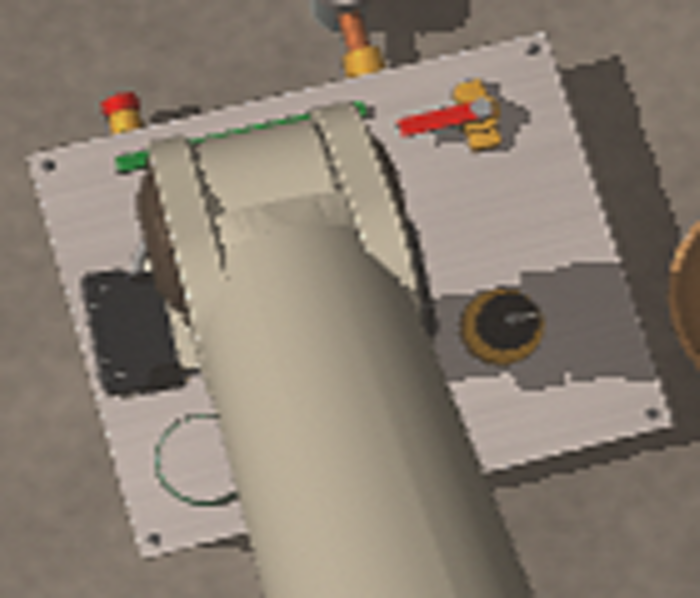

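The needle runs over the red disc: hub (349,350), tip (354,182), disc centre (351,240), a difference of about 0.7°. The vent lever, tin and pencil are in place. I retreat upward, then sign off.

```bash
python3 -m crank '[[[0,0,-0.3],[0,0,0],0],[[0,0,-0.4],[0,0,0],0],[[0,0,-0.4],[0,0,0],0],[[0,0,-0.3],[0,0,0],0],[[0,0,0],[0,0,0],0],[[0,0,0],[0,0,0],0],[[0,0,0],[0,0,0],0],[[0,0,0],[0,0,0],0]]'
python3 ga.py w11.png 231 131.5
python3 - <<'E'
from h import *
s=robot.sense();print(s['ft_force'],s['moment'],s['qvel'].round(3))
print(robot.sign_off())
E
```

```text
time_s: 31.45
tcp_pos: [0.5409, -0.0114, 0.2925]
orientation: [-3.127, -0.299, 0.002]
ft_force: [-0.3, 0.2, -0.1]
grip_width: 0.092
hub [0.58434442 0.01953017] needle deg 9.170948845214593 n 43 set 10.231601931961634 disc r 0.026624241402467677 335
needle must go cw by -1.0606530867470418 deg -> knob -0.7071020578313613
[-0.2768086   0.18338876 -0.13407496] [ 0.03416508 -0.03037393  0.0262813 ] [-0.004  0.006 -0.003  0.002 -0.002  0.001  0.   ]
the job is handed in; nothing more can be done
None
```

The bleed valve is set, the lock ring is tight, and I handed the job in at about 31.5 s with the gripper clear of everything.

- **Knob:** I turned it clockwise until the black needle stood on the red set hand, in one turn of about 58.5° and a small correction. The last wrist picture, taken after locking, shows the needle about 0.7–1.1° (0.01–0.02 rad) past the set hand. The two estimates, direct pixels and the fitted angle, differ slightly. Tightening the ring did not shift the needle measurably.
- **Lock ring:** I ran it clockwise to its seat. The step that met the seat overshot to about 0.70 N m, below the 1.1 damage limit. I eased it back about 6° and retightened in fine steps to 0.505 N m, read while turning. Reading noise is about 0.04 N m.
- **Rest of the bench:** In the last top picture the vent lever, tin and pencil look untouched, though the arm covered part of the gauge, pencil and tin. I did not re-check the loose items on the bench one by one, but the arm never came near them.

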